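Slide the power module along the stop rail into its corner pocket

TASK

Push the cream power module across the bench until its long side lies flat against the metal stop rail, then slide it along the rail into the pocket at the rail's left end until it sits fully home in the corner, against both the rail and the end stop. Only push it: it must stay flat on the bench the whole time and never be lifted. Leave the transformer and the blue module standing where they are.

Things in the scene. Friction and masses are not known exactly. Their poses are not given: they have to be found in the camera images.
- cream_module: Loose cream plastic power module, a flat box 36 (its x) x 52 (its y, the long side) x 26 mm high, about 0.07 kg, standing on the bench in front of the rail (it weighs and slides a little differently each time). Origin at the centre of its underside, z up. It is the longest of the three loose boxes.
- stop_rail: Aluminium stop rail fixed to the bench, 14 mm high. Origin: at bench level in the pocket's inner corner, where the rail's face (plane x = 0, facing its -x, towards the robot) meets the end stop's face (plane y = 0, facing -y). The rail lies at x 0 to 16, y -350 to 16 mm; a 3 mm high foot strip behind it to x 37. +y, along the rail, points to the robot's left, turned by up to 0.12 rad.
- pocket_home (a point): Where the module's origin (underside centre) is when fully home, at bench level: x -18, y -26 mm in the rail's frame, its long side along y; 52 mm of the module lie along the 42 mm long lip, so its trailing end stands 10 mm out of it. The end stop beyond is at y 0 to 16, x -52 to 16 mm.
- pocket_mouth (a point): Middle of the pocket's mouth at bench level: x -20, y -42 mm in the rail's frame. The pocket is 40 mm wide: its front lip, 14 mm high, is at x -52 to -40, y -42 to 0, with a flared lead-in out to x -57, y -55. So it can only be entered along the rail, from its -y side (from the robot's right).
- transformer: Loose ferrite transformer with yellow tape, 37 x 36 x 26 mm, bystander in the same row as the module. Origin at the centre of its underside. The three loose boxes stand about 90 mm apart in a row parallel to the rail, centres about 105 mm in front of its face, in any order.
- blue_module: Loose blue plastic module, 35 x 42 x 21 mm, bystander in the same row. Origin at the centre of its underside.
Things that resemble listed ones, but are neither listed nor needed, are in the scene too. Leave any pink or red look-alike of the cream_module alone.

How it is judged:
On the way:
1. the cream module lies with its long side flat against the rail, still short of the pocket (x of cream_module in the frame of stop_rail between -0.0215 and 0 m and y of cream_module in the frame of stop_rail below -0.065 m and angle between the y axis of cream_module and the y axis of stop_rail, either way round below 0.1 rad), for 0.2 s.
At the end, for the whole second after the job is handed in: The cream module rests flat on the bench in the pocket, its long side within 3.5 mm of the rail's face and parallel to it within 0.08 rad, its end within 4 mm of the end stop; the transformer and the blue module are within 15 mm of where they started (x of cream_module in the frame of stop_rail between -0.0215 and 0 m and y of cream_module in the frame of stop_rail between -0.03 and 0 m and angle between the y axis of cream_module and the y axis of stop_rail, either way round below 0.08 rad and height (world z) of cream_module below 0.004 m and angle between cream_module's own z axis and vertical below 0.08 rad and linear speed of cream_module below 0.01 m/s and distance of each of transformer, blue_module from where it was at the start of the episode below 0.015 m); the robot touches nothing.
It fails at once if the cream module is lifted off the bench or tipped (height (world z) of cream_module above 0.008 m or angle between cream_module's own z axis and vertical above 0.25 rad).
It fails at once if the transformer or the blue module is shifted by more than 15 mm (distance of any of transformer, blue_module from where it was at the start of the episode above 0.015 m).
It also fails if it takes over 54 s, if anything falls off the work surface, if the arm or the gripper's body presses on something with over 40 N, if the wrist force passes 120 N, or if a joint passes its speed limit or range.

ROBOT

A 6-joint arm with a two-finger parallel gripper is mounted at the origin on a cart in front of the work surface, level with it; the furniture and walls round the work are solid. World frame = base frame: x ahead of the robot, y to its left, z up, the work surface at z = 0. Lengths are in m, angles in rad, forces in N, time in s.
With the tool pointing down it reaches from about 0.325 to 0.925 m from the base axis. Payload 3.1 kg.
Tool frame: the origin (TCP) lies midway between the tips of the shut fingers; the grasp point (between the pads) lies 19 mm behind it; z points along the fingers, y is the direction in which the jaws open and shut (so a half turn about z gives the same grasp; the last joint's range is limited). The gripper opens to 85 mm and grips with 20 to 120 N. Pads are 22 mm wide; open, the fingers measure 114 mm over their backs; the gripper's body (76 mm by 85 mm) begins 54 mm behind the grasp point. The pads swing forward as they close: fully open they stand 13 mm farther back than shut.
Start: joints at [-0.112, 0.217, 1.613, -0, 1.311, -0.112], TCP at [0.625, 0, 0.231] pointing down, gripper open.
Joint ranges: [-2.75, 2.75], [-0.78, 2.1], [0.31, 2.55], [-1.13, 4.27], [0.13, 2.63], [-2.58, 2.58]. Speed limits (rad/s): [2.79, 2.79, 3.14, 3.14, 3.14, 3.14].

INTERFACE

Orientations are given as a unit quaternion [w, x, y, z].
In Python, from station import sense, vision, robot gives the robot as it stands. The module is installed in compiled form; this text tells all that it offers.
- The arm moves only by the tool jog_arm, never from a script. Its argument "increments" is one flat list of numbers, 7 for each row, row after row: the closure in counts, from 0 (fully open) to 255 (shut), then the shift along the tool's x, y, z in cm, then the turn, a rotation vector about the tool's x, y, z in degrees. In form: [fingers, tx, ty, tz, ax, ay, az, fingers, tx, ty, tz, ax, ay, az, ...]. A call has exactly 10 rows; each row is the pose to reach, as a shift and turn from the pose measured when the call began, along the tool's axes at that moment; what a row does not reach only later rows make up. A row lasts 1/10 s, in which the tool goes at most 50 mm and 8.59 degrees, less where a joint would pass 70% of its speed; a pose out of reach is approached as far as the arm can. A call with a gripper value outside its range is refused whole. The fingers move at their own pace and stop on an object; "grip_force" is the grip in N (left out, the last holds). Time passes only in rows, so rows that repeat a pose let the fingers close, or fill a call up. It gives the time, the measured TCP pose, the force and the opening at its end, in the units of the state.
- sense(): the state, without advancing time (a new reading comes with each control period).
- vision.read_camera(name): name is "scene" or "side" or "wrist"; returns (picture, depth): 480x640x3 uint8, blue, green, red; 480x640 float32, m along the optical axis (not along the pixel's ray), 0 where there is no reading.
- vision.camera_params(name): a dict with "fx", "fy", "cx", "cy" (pixels), "origin" and "orientation" of the camera in the world. Camera axes: x right, y down, z forward; pixel columns grow to the right and rows downward; lengths in m; the calibration is good to about 2 mm. The wrist camera is an equidistant fisheye: a pixel r from the principal point sees the ray r / f radians off the axis. A picture is of the moment at which its call begins: read the wrist's pose just before it. camera_params takes no time and is no camera call; for the wrist camera it gives the pose at the moment of the call.
- robot.finish_job(): hands the job in, once; it reports no verdict.
The state is a dict: "time": time; "q": joint angles; "joint_vel": joint speeds; "joint_efforts": joint torques, N m; "position": TCP position; "ee_rot": TCP orientation; "force": force on the tool from outside, world axes, zero at the start; "torque": the same for the moment, N m; "finger_gap": finger opening in m.
Only numpy, scipy, OpenCV 4.12 (cv2) and the standard library are available. Lean on these libraries where they do the work, as an engineer would, in place of code of your own. Each camera call takes 0.05 s, during which the arm holds its last target.

## Working session

There is one attempt and no reset: what is moved stays moved. The work goes in short steps, Python scripts to look and compute and a tool call to move; the robot and the scene stay as the last step left them, time stands still between calls to the robot, and variables do not carry over. Pictures are saved under pics/ and viewed, and the job is handed in when it is done.

Besides the shell and the picture viewer there is one more tool, called after "Call:" as name(argument=value, ...), one argument or row to a line, values as JSON. jog_arm: Moves the arm, as the interface text tells. Its arguments: {"type":"object","properties":{"increments":{"type":"array"},"grip_force":{"type":"number"}},"required":["increments"]}

```bash
mkdir -p pics; python3 - <<'E'
from station import sense, vision, robot
import cv2,numpy as np
s=sense(); print(s)
for n in ["scene","side"]:
    p,d=vision.read_camera(n); cv2.imwrite(f"pics/{n}0.png",p); np.save(f"{n}0.npy",d); print(n,vision.camera_params(n))
print(sense()['time'])
E
```

```text
{'time': 0.0, 'q': array([-1.12194035e-01,  2.17780379e-01,  1.61492900e+00,  3.80839510e-05,
        1.31126687e+00, -1.12223424e-01]), 'joint_vel': array([-0.00160686,  0.00012559,  0.0002417 ,  0.00036498,  0.00023307,
       -0.00219095]), 'joint_efforts': array([-2.90135131e-04, -3.96841800e+01, -3.03850436e+01, -2.80225659e-04,
        9.87685227e-03,  9.68610237e-06]), 'position': array([6.24195726e-01, 1.27801149e-04, 2.29954667e-01]), 'ee_rot': array([-0.00094326,  0.70709936,  0.7071132 , -0.00072868]), 'force': array([-0.16901391,  0.57561358, -0.01951335]), 'torque': array([ 0.00682101, -0.00199963, -0.06586006]), 'finger_gap': 0.08533961064792835}
scene {'fx': 531.8038555558537, 'fy': 531.8038555558537, 'cx': 327.8950838593371, 'cy': 236.21088564919316, 'origin': array([ 0.17333985, -0.62144256,  0.61675465]), 'orientation': array([-0.40977797,  0.87553204, -0.23604474,  0.09903803])}
side {'fx': 521.9940137219297, 'fy': 521.9940137219297, 'cx': 312.8441954665915, 'cy': 241.3778540260655, 'origin': array([0.54333596, 0.75191664, 0.49239651]), 'orientation': array([-0.01907369,  0.02859834,  0.86589915, -0.49903606])}
0.1
```

View pics/scene0.png

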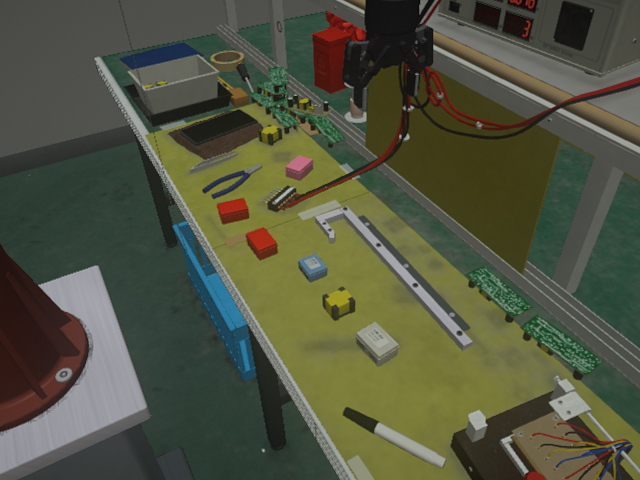

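View pics/side0.png

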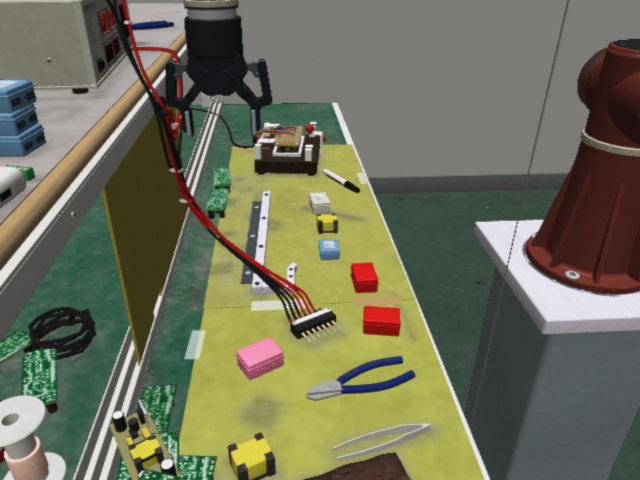

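The scene picture shows the cream module at (377,342), the transformer at (339,303), the blue module at (313,266) and the rail from (468,343) to (345,212). The pocket lip is at about (328,230). Candidates for the cream module are the cream box (377,342), red boxes (233,210) and (262,243), and a pink box (299,167). Only the one at (377,342) is cream, and it stands in the row in front of the rail.

```bash
cat > h.py <<'E'
import numpy as np,cv2
from scipy.spatial.transform import Rotation as R
def rot(q): return R.from_quat([q[1],q[2],q[3],q[0]]).as_matrix()
def cloud(c,d):
    v,u=np.mgrid[:480,:640]
    P=np.stack([(u-c['cx'])/c['fx']*d,(v-c['cy'])/c['fy']*d,d],-1)
    return P@rot(c['orientation']).T+c['origin']
def ray(c,u,v,z):
    r=rot(c['orientation'])@np.array([(u-c['cx'])/c['fx'],(v-c['cy'])/c['fy'],1]); 
    return c['origin']+r*(z-c['origin'][2])/r[2]
E
python3 - <<'E'
from station import vision
from h import *
c=vision.camera_params("scene"); p=cv2.imread("pics/scene0.png"); d=np.load("scene0.npy")
W=cloud(c,d); hsv=cv2.cvtColor(p,cv2.COLOR_BGR2HSV)
print("bench z",np.median(W[380:400,330:340,2]))
def top(name,box,zlo,zhi):
    m=np.zeros((480,640),bool); x0,y0,x1,y1=box; m[y0:y1,x0:x1]=1
    m&=(W[...,2]>zlo)&(W[...,2]<zhi)&(d>0)
    P=W[m]; r=cv2.minAreaRect((P[:,:2]*1000).astype(np.float32)); print(name,len(P),np.median(P[:,2]),r)
    print('  corners',cv2.boxPoints(r).round(1).tolist())
top("cream",(345,310,410,370),.021,.032)
top("trafo",(318,283,360,322),.021,.032)
top("blue",(294,250,332,284),.016,.027)
top("rail",(310,200,480,352),.0105,.0175)
# rail long part
m=(W[...,2]>.0105)&(W[...,2]<.0175); m[:, :370]=0; m[:,480:]=0; m[:235]=0;m[355:]=0
# exclude boxes
m[300:,:412]=0
P=W[m][:,:2]*1000
r=cv2.minAreaRect(P.astype(np.float32)); print("railseg",r,cv2.boxPoints(r))
cr=p[190:360,290:480]; cv2.imwrite("pics/crop1.png",cv2.resize(cr,None,fx=3.5,fy=3.5,interpolation=cv2.INTER_CUBIC))
E
```

```text
bench z -0.00020367701597662213
cream 833 0.025958043987778345 ((457.40850830078125, -234.21688842773438), (37.37223434448242, 54.58913803100586), 5.2967376708984375)
  corners [[436.29998779296875, -208.8000030517578], [441.29998779296875, -263.1000061035156], [478.5, -259.70001220703125], [473.5, -205.3000030517578]]
trafo 453 0.026160042102147618 ((450.7967834472656, -141.2861785888672), (38.942256927490234, 37.691490173339844), 3.838090658187866)
  corners [[430.1000061035156, -123.80000305175781], [432.6000061035156, -161.39999389648438], [471.5, -158.8000030517578], [469.0, -121.19999694824219]]
blue 399 0.020411744824557765 ((455.27532958984375, -47.86116027832031), (44.57614517211914, 35.618988037109375), 87.80443572998047)
  corners [[436.6000061035156, -69.5], [472.20001220703125, -70.80000305175781], [473.8999938964844, -26.299999237060547], [438.29998779296875, -24.899999618530273]]
rail 2450 0.013995601866227947 ((580.8021850585938, -117.458984375), (348.8621826171875, 295.3267517089844), 66.02555847167969)
  corners [[375.0, -216.8000030517578], [644.7999877929688, -336.79998779296875], [786.5999755859375, -18.100000381469727], [516.7999877929688, 101.9000015258789]]
railseg ((648.6256713867188, -166.46786499023438), (272.3465576171875, 167.79701232910156), 88.10389709472656) [[ 560.26746 -299.79062]
 [ 727.97266 -305.34256]
 [ 736.9839   -33.14511]
 [ 569.2787   -27.59317]]
```

View pics/crop1.png

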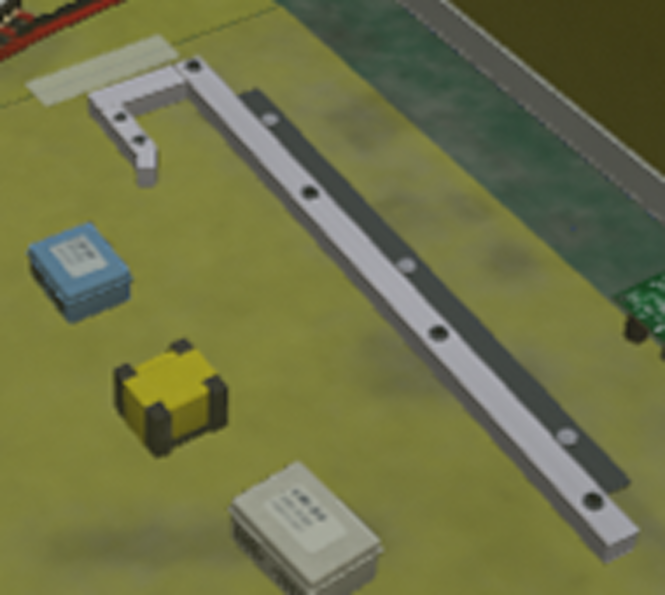

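The crop confirms the plain cream box, with the rail and its pocket clearly visible. Next is an accurate rail line and corner.

```bash
python3 - <<'E'
from station import vision
from h import *
for n,box in [("scene",(312,200,480,355)),("side",(245,180,305,300))]:
    c=vision.camera_params(n); p=cv2.imread(f"pics/{n}0.png"); d=np.load(f"{n}0.npy")
    W=cloud(c,d); hsv=cv2.cvtColor(p,cv2.COLOR_BGR2HSV)
    x0,y0,x1,y1=box; m=np.zeros((480,640),bool); m[y0:y1,x0:x1]=1
    m&=(abs(W[...,2]-.014)<.003)&(hsv[...,1]<60)&(hsv[...,2]>110)&(W[...,0]>.47)&(W[...,0]<.6)
    P=W[m][:,:2]*1000
    # refine via 2D projection onto z=.014 plane
    v,u=np.nonzero(m); Q=np.array([ray(c,a,b,.014)[:2] for a,b in zip(u,v)])*1000
    s=Q[Q[:,1]<-30]; 
    bins=[]
    for y in np.arange(-300,0,10):
        t=Q[(Q[:,1]>=y)&(Q[:,1]<y+10)&(Q[:,0]>530)]
        if len(t)>4: bins.append((y+5,t[:,0].min(),t[:,0].max()))
    bins=np.array(bins); print(n,len(Q)); 
    for k in (1,2): f=np.polyfit(bins[:,0],bins[:,k],1); print(' edge',f,'resid',np.std(bins[:,k]-np.polyval(f,bins[:,0])).round(2), 'at y=0',f[1])
    print(' y range rail',Q[:,1].min(),Q[:,1].max(),'x min',Q[:,0].min())
    # end stop in rotated frame
    f=np.polyfit(bins[:,0],bins[:,1:].mean(1),1); th=np.arctan(f[0]) # dx/dy
    ey=np.array([np.sin(th),np.cos(th)]); ex=np.array([np.cos(th),-np.sin(th)])
    a=Q@ex; b=Q@ey; print(' theta',th,'x edges',np.percentile(a[b<b.max()-60],[1,99]))
    xf=np.percentile(a[b<b.max()-60],1)
    for o in (-48,-44,-36,-30,-24,-18,-12,-6,8):
        t=b[(abs(a-xf-o)<2.5)&(b>b.max()-90)]
        if len(t): print('  x',o,'y range',t.min().round(1),t.max().round(1))
    print('  b range',b.min(),b.max(),'a min',a.min())
E
```

```text
scene 1689
 edge [3.4587773e-02 5.7234966e+02] resid 0.36 at y=0 572.3496599341838
 edge [3.38609146e-02 5.86794682e+02] resid 0.39 at y=0 586.7946819042518
 y range rail -299.86185305707494 67.36382650690854 x min 517.0261255726701
 theta 0.03421099079843657 x edges [525.1773873  586.87398011]
  x -6 y range 18.1 83.5
  x 8 y range 28.5 84.4
  b range -280.1366865965275 85.3227906732421 a min 516.6213485559845
side 860
 edge [3.22450214e-02 5.74553484e+02] resid 0.54 at y=0 574.5534839413114
 edge [3.23937598e-02 5.88786745e+02] resid 1.21 at y=0 588.7867449212831
 y range rail -298.4012351711182 70.65211519366154 x min 518.422903075489
 theta 0.032308144628968395 x edges [521.47698322 589.30648771]
  x 8 y range 19.3 70.4
  b range -279.5580661767749 88.88327199915075 a min 518.0589917475559
```

Call:
jog_arm(
  increments=[190,-4,-4,0,0,0,8,190,-8,-8,0,0,0,16,190,-12,-12,0,0,0,24,190,-16,-16,0,0,0,32,190,-20,-20,0,0,0,40,190,-23.4,-22.6,0,0,0,48,190,-23.4,-22.6,0,0,0,56,190,-23.4,-22.6,0,0,0,64,190,-23.4,-22.6,0,0,0,72,190,-23.4,-22.6,0,0,0,80],
  grip_force=40,
)

```text
time: 1.1
position: [0.3976, -0.234, 0.23]
ee_rot: [-0.001, 0.996, 0.084, -0.001]
force: [0.3, 1.0, 0.3]
finger_gap: 0.0219
```

```bash
cat > st.py <<'E'
from station import sense
from h import *
s=sense(); M=rot(s['ee_rot']); print(s['time'],s['position'].round(4),'toolx',M[:,0].round(3),'tooly',M[:,1].round(3),'z',M[:,2].round(3),'F',s['force'].round(1),'gap',round(s['finger_gap'],4),s['q'].round(2))
E
python3 st.py
```

```text
1.1 [ 0.3976 -0.234   0.23  ] toolx [ 0.986  0.167 -0.003] tooly [ 0.167 -0.986 -0.001] z [-0.003  0.001 -1.   ] F [0.3 1.  0.3] gap 0.0219 [-0.68 -0.14  1.98 -0.    1.3   0.72]
```

Call:
jog_arm(
  increments=[190,0,0,3,0,0,5,190,0,0,6,0,0,11.5,190,0,0,9,0,0,11.5,190,0,0,12,0,0,11.5,190,0,0,15,0,0,11.5,190,0,0,18,0,0,11.5,190,0,0,20,0,0,11.5,190,0,0,21.5,0,0,11.5,190,0,0,22.2,0,0,11.5,190,0,0,22.2,0,0,11.5],
)

```text
time: 2.1
position: [0.3959, -0.233, 0.0069]
ee_rot: [-0.001, 1.0, -0.017, -0.003]
force: [1.0, -0.5, -0.5]
finger_gap: 0.0217
```

```bash
python3 st.py; python3 - <<'E'
from station import vision
import cv2
p,d=vision.read_camera("scene"); cv2.imwrite("pics/s1.png",cv2.resize(p[180:420,270:510],None,fx=2.4,fy=2.4))
E
```

```text
2.1 [ 0.3959 -0.233   0.0069] toolx [ 0.999 -0.033 -0.005] tooly [-0.033 -0.999 -0.003] z [-0.005  0.003 -1.   ] F [ 1.  -0.5 -0.5] gap 0.0217 [-0.68  0.21  2.12 -0.    0.82  0.92]
```

View pics/s1.png

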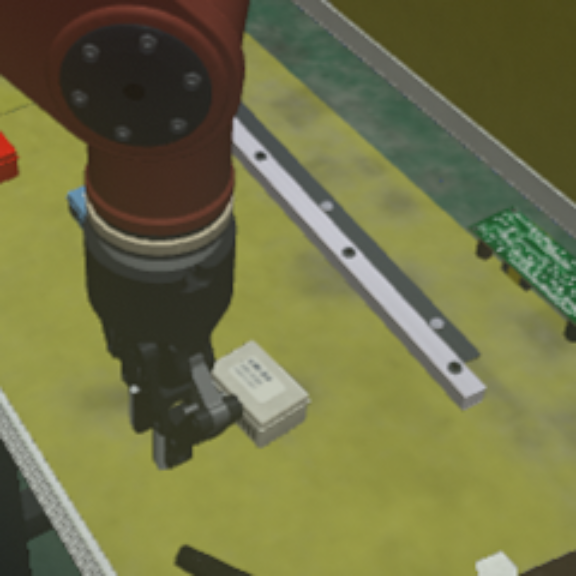

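The fingers are down behind the module and square to the rail. I'll push it towards the rail.

Call:
jog_arm(
  increments=[190,1.5,0,0,0,0,0,190,2.8,0,0,0,0,0,190,3.8,0,0,0,0,0,190,4.8,0,0,0,0,0,190,5.8,0,0,0,0,0,190,6.8,0,0,0,0,0,190,7.8,0,0,0,0,0,190,8.8,0,0,0,0,0,190,9.6,0,0,0,0,0,190,10.2,0,0,0,0,0],
)

```text
time: 3.15
position: [0.4995, -0.2371, 0.0074]
ee_rot: [-0.001, 1.0, -0.016, -0.002]
force: [-0.9, -0.6, 0.6]
finger_gap: 0.0216
```

```bash
python3 st.py; cat > look.py <<'E'
import sys
from station import vision
from h import *
n,o=sys.argv[1:3]
p,d=vision.read_camera("scene"); c=vision.camera_params("scene")
cv2.imwrite(f"pics/{n}.png",cv2.resize(p[180:420,270:510],None,fx=2.4,fy=2.4))
W=cloud(c,d); hsv=cv2.cvtColor(p,cv2.COLOR_BGR2HSV)
m=(abs(W[...,2]-.026)<.003)&(hsv[...,1]<60)&(hsv[...,2]>120)&(W[...,0]>.42)&(W[...,0]<.58)&(W[...,1]<.08)&(W[...,1]>-.3)
m=cv2.morphologyEx(m.astype(np.uint8),cv2.MORPH_OPEN,np.ones((3,3)))
v,u=np.nonzero(m); Q=np.array([ray(c,a,b,.026)[:2] for a,b in zip(u,v)])*1000
r=cv2.minAreaRect(Q.astype(np.float32)); print(len(Q),r,cv2.boxPoints(r).round(1).tolist())
th=.0335; k=np.array([574.,50.5]); ex=np.array([np.cos(th),-np.sin(th)]); ey=np.array([np.sin(th),np.cos(th)])
e=np.array(r[0])-k; print('rail frame',(e@ex).round(1),(e@ey).round(1))
E
python3 look.py s2 0
```

```text
3.15 [ 0.4995 -0.2371  0.0074] toolx [ 0.999 -0.033 -0.003] tooly [-0.033 -0.999 -0.001] z [-0.003  0.001 -1.   ] F [-0.9 -0.6  0.6] gap 0.0216 [-0.57  0.37  1.91 -0.    0.87  1.03]
64 ((525.9896850585938, -261.67132568359375), (32.946590423583984, 6.505167484283447), 0.018703844398260117) [[509.5, -258.3999938964844], [509.5, -264.8999938964844], [542.5, -264.8999938964844], [542.5, -258.3999938964844]]
rail frame -37.5 -313.6
```

View pics/s2.png

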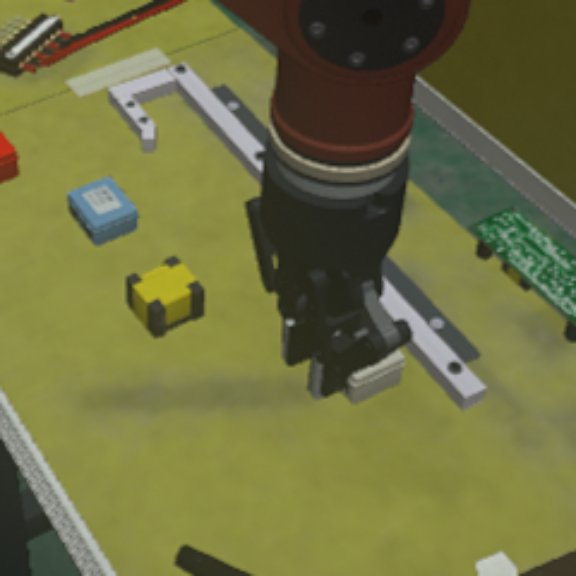

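Call:
jog_arm(
  increments=[190,0.4,0,0,0,0,0,190,0.7,0,0,0,0,0,190,1.0,0,0,0,0,0,190,1.2,0,0,0,0,0,190,1.4,0,0,0,0,0,190,1.5,0,0,0,0,0,190,1.6,0,0,0,0,0,190,1.7,0,0,0,0,0,190,1.8,0,0,0,0,0,190,1.9,0,0,0,0,0],
)

```text
time: 4.2
position: [0.5184, -0.2378, 0.0075]
ee_rot: [-0.001, 1.0, -0.016, -0.002]
force: [-4.4, -0.9, 3.9]
finger_gap: 0.0217
```

```bash
python3 st.py
```

```text
4.2 [ 0.5184 -0.2378  0.0075] toolx [ 0.999 -0.033 -0.005] tooly [-0.033 -0.999 -0.001] z [-0.005  0.001 -1.   ] F [-4.4 -0.9  3.9] gap 0.0217 [-0.55  0.4   1.86 -0.    0.89  1.05]
```

Call:
jog_arm(
  increments=[190,0.1,0,0,0,0,0,190,0.1,0,0,0,0,0,190,0.15,0,0,0,0,0,190,0.15,0,0,0,0,0,190,0.2,0,0,0,0,0,190,0.2,0,0,0,0,0,190,0.2,0,0,0,0,0,190,0.2,0,0,0,0,0,190,0.2,0,0,0,0,0,190,0.2,0,0,0,0,0],
)

```text
time: 5.2
position: [0.5183, -0.2377, 0.0075]
ee_rot: [-0.001, 1.0, -0.016, -0.005]
force: [-6.8, -0.3, 6.4]
finger_gap: 0.0217
```

```bash
python3 st.py; python3 look.py s3 0
```

```text
5.2 [ 0.5183 -0.2377  0.0075] toolx [ 0.999 -0.032 -0.009] tooly [-0.032 -0.999 -0.002] z [-0.009  0.002 -1.   ] F [-6.8 -0.3  6.4] gap 0.0217 [-0.55  0.4   1.86 -0.    0.89  1.05]
55 ((545.7303466796875, -262.37054443359375), (6.539200305938721, 32.34080123901367), 87.00897216796875) [[529.4000244140625, -264.79998779296875], [561.7000122070312, -266.5], [562.0, -259.8999938964844], [529.7999877929688, -258.29998779296875]]
rail frame -17.8 -313.6
```

View pics/s3.png

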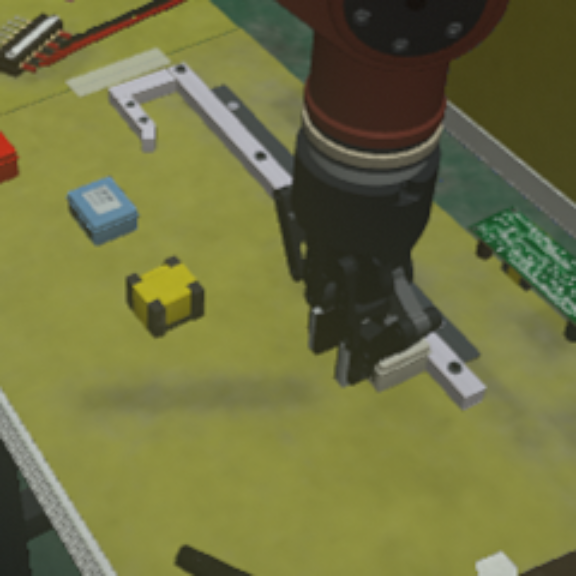

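Call:
jog_arm(
  increments=[190,-1.5,0,0,0,0,0,190,-3.5,0,0,0,0,0,190,-5.5,0,0,0,0,0,220,-6,0,-4,0,0,0,255,-6,0,-8,0,0,0,255,-6,3,-9,0,0,0,255,-6,6,-9,0,0,0,255,-5,7.5,-9,0,0,0,255,-3,7.5,-9,0,0,0,255,-3,7.5,-9,0,0,0],
)

```text
time: 6.25
position: [0.4894, -0.3134, 0.0985]
ee_rot: [-0.0, 1.0, -0.016, -0.002]
force: [-1.2, 0.4, 0.1]
finger_gap: -0.0001
```

```bash
python3 st.py; python3 look.py s4 0; python3 - <<'E'
from station import vision
from h import *
c=vision.camera_params("scene")
for u,v in [(345,408),(440,465)]: print(ray(c,u,v,.006).round(3))
E
```

```text
6.25 [ 0.4894 -0.3134  0.0985] toolx [ 0.999 -0.033 -0.005] tooly [-0.033 -0.999 -0.   ] z [-0.005  0.    -1.   ] F [-1.2  0.4  0.1] gap -0.0001 [-0.69  0.28  1.81 -0.    1.06  0.92]
182 ((535.4142456054688, -227.0223388671875), (36.63941192626953, 20.41320037841797), 64.72025299072266) [[518.4000244140625, -239.1999969482422], [536.7999877929688, -247.89999389648438], [552.5, -214.8000030517578], [534.0, -206.10000610351562]]
rail frame -29.3 -278.7
[ 0.37  -0.295  0.006]
[ 0.428 -0.416  0.006]
```

View pics/s4.png

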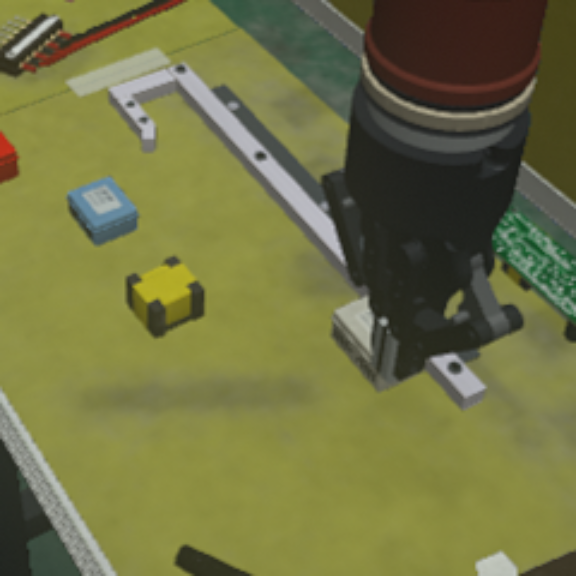

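Call:
jog_arm(
  increments=[255,2,0,0,0,0,0,255,4,0,0,0,0,0,255,5.6,0,0.5,0,0,0,255,5.6,0,2,0,0,0,255,5.6,0,4,0,0,0,255,5.6,0,6,0,0,0,255,5.6,0,7.5,0,0,0,255,5.6,0,8.5,0,0,0,255,5.6,0,9.1,0,0,0,255,5.6,0,9.1,0,0,0],
)

```text
time: 7.3
position: [0.5426, -0.3138, 0.0057]
ee_rot: [-0.001, 1.0, -0.016, -0.004]
force: [-0.2, 0.1, 0.4]
finger_gap: 0.0001
```

```bash
python3 st.py; cat > side.py <<'E'
import sys
from station import vision
from h import *
n=sys.argv[1]
p,d=vision.read_camera("side"); c=vision.camera_params("side")
cv2.imwrite(f"pics/{n}.png",cv2.resize(p[160:310,220:380],None,fx=3.7,fy=3.7,interpolation=cv2.INTER_CUBIC))
W=cloud(c,d); hsv=cv2.cvtColor(p,cv2.COLOR_BGR2HSV)
m=(abs(W[...,2]-.026)<.003)&(hsv[...,1]<60)&(hsv[...,2]>120)&(W[...,0]>.42)&(W[...,0]<.58)&(W[...,1]<.08)&(W[...,1]>-.3)
v,u=np.nonzero(m); Q=np.array([ray(c,a,b,.026)[:2] for a,b in zip(u,v)])*1000
r=cv2.minAreaRect(Q.astype(np.float32)); print(len(Q),r,cv2.boxPoints(r).round(1).tolist())
th=.0335; k=np.array([574.,50.5]); ex=np.array([np.cos(th),-np.sin(th)]); ey=np.array([np.sin(th),np.cos(th)])
e=np.array(r[0])-k; print('rail frame',(e@ex).round(1),(e@ey).round(1))
E
python3 side.py s5
```

```text
7.3 [ 0.5426 -0.3138  0.0057] toolx [ 0.999 -0.032 -0.009] tooly [-0.032 -0.999 -0.002] z [-0.009  0.002 -1.   ] F [-0.2  0.1  0.4] gap 0.0001 [-0.63  0.5   1.72 -0.    0.94  0.97]
191 ((548.507080078125, -233.6719970703125), (53.63602066040039, 34.65665817260742), 87.819091796875) [[530.2000122070312, -259.79998779296875], [564.7999877929688, -261.1000061035156], [566.7999877929688, -207.5], [532.2000122070312, -206.1999969482422]]
rail frame -16.0 -284.9
```

View pics/s5.png

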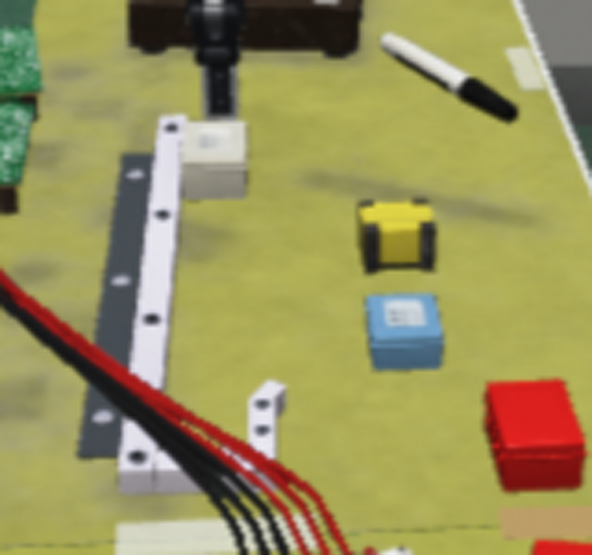

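```bash
python3 - <<'E'
from station import vision
from h import *
for n in ("scene","side"):
    c=vision.camera_params(n); d=np.load(n+"0.npy"); W=cloud(c,d)
    p=cv2.imread(f"pics/{n}0.png")
    for z0 in np.arange(.02,.6,.04):
        m=(d>0)&(W[...,2]>z0)&(W[...,2]<z0+.04)&(W[...,1]>-.15)&(W[...,1]<.3)&(W[...,0]>.4)&(W[...,0]<.75)
        if n=="scene": m[:100,330:440]=0
        else: m[:160,165:280]=0
        P=W[m]
        if len(P): print(n,z0.round(2),len(P),'x',P[:,0].min().round(3),P[:,0].max().round(3),'y',P[:,1].min().round(3),P[:,1].max().round(3))
E
```

```text
scene 0.02 4199 x 0.4 0.741 y -0.15 0.3
scene 0.06 2631 x 0.567 0.735 y -0.15 0.224
scene 0.1 2741 x 0.632 0.735 y -0.15 0.223
scene 0.14 2429 x 0.664 0.735 y -0.15 0.191
scene 0.18 1890 x 0.678 0.735 y -0.15 0.08
scene 0.22 2233 x 0.565 0.735 y -0.15 0.02
scene 0.26 2051 x 0.566 0.738 y -0.15 0.02
scene 0.3 1577 x 0.724 0.75 y -0.15 0.041
scene 0.34 2 x 0.724 0.725 y 0.02 0.021
side 0.02 4856 x 0.4 0.744 y -0.15 0.3
side 0.06 2071 x 0.571 0.738 y -0.15 0.223
side 0.1 2031 x 0.636 0.738 y -0.149 0.222
side 0.14 2034 x 0.666 0.738 y -0.135 0.222
side 0.18 2132 x 0.681 0.738 y -0.121 0.222
side 0.22 1943 x 0.688 0.738 y -0.111 0.221
side 0.26 3281 x 0.692 0.735 y -0.149 0.3
side 0.3 3340 x 0.694 0.75 y -0.15 0.3
side 0.34 318 x 0.714 0.735 y 0.016 0.056
side 0.38 358 x 0.726 0.746 y 0.001 0.043
side 0.42 54 x 0.734 0.748 y 0.0 0.038
```

```bash
python3 - <<'E'
from station import vision
from h import *
c=vision.camera_params("side"); d=np.load("side0.npy"); W=cloud(c,d)
m=(d>0)&(W[...,2]>.04)&(W[...,1]>-.2)&(W[...,1]<.3); m[:165,165:280]=0
for x0 in np.arange(.5,.70,.02):
    P=W[m&(W[...,0]>x0)&(W[...,0]<x0+.02)]
    if len(P): print(x0.round(2),len(P),'y',P[:,1].min().round(3),P[:,1].max().round(3),'z',P[:,2].min().round(3),P[:,2].max().round(3))
E
```

```text
0.52 26 y 0.092 0.1 z 0.04 0.045
0.54 165 y 0.083 0.115 z 0.04 0.055
0.56 210 y 0.074 0.11 z 0.04 0.065
0.58 180 y 0.063 0.094 z 0.054 0.077
0.6 147 y 0.054 0.082 z 0.069 0.089
0.62 144 y 0.042 0.068 z 0.079 0.105
0.64 173 y 0.028 0.057 z 0.098 0.131
0.66 253 y 0.023 0.046 z 0.114 0.176
0.68 614 y 0.02 0.072 z 0.145 0.314
```

Call:
jog_arm(
  increments=[255,0,-1,0,0,0,0,255,0,-2,0,0,0,0,255,0.05,-3.3,0,0,0,0,255,0.05,-4.6,0,0,0,0,255,0.1,-6,0,0,0,0,255,0.1,-7.5,0,0,0,0,255,0.15,-9,0,0,0,0,255,0.15,-10.5,0,0,0,0,255,0.2,-12,0,0,0,0,255,0.2,-13,0,0,0,0],
)

```text
time: 8.35
position: [0.5492, -0.1826, 0.0065]
ee_rot: [-0.001, 1.0, -0.016, -0.004]
force: [-0.9, -1.2, 0.3]
finger_gap: 0.0001
```

```bash
python3 st.py; python3 side.py s6
```

```text
8.35 [ 0.5492 -0.1826  0.0065] toolx [ 0.999 -0.031 -0.008] tooly [-0.031 -1.    -0.002] z [-0.008  0.002 -1.   ] F [-0.9 -1.2  0.3] gap 0.0001 [-0.44  0.41  1.84 -0.    0.9   1.16]
249 ((551.27001953125, -139.78787231445312), (54.226314544677734, 35.705902099609375), 88.04676818847656) [[532.5, -166.3000030517578], [568.2000122070312, -167.5], [570.0, -113.30000305175781], [534.4000244140625, -112.0999984741211]]
rail frame -16.3 -190.9
```

View pics/s6.png

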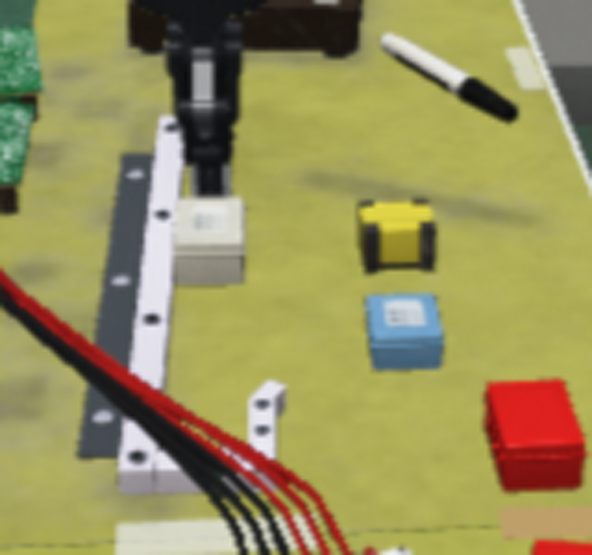

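Call:
jog_arm(
  increments=[255,0,-1,0,0,0,0,255,0,-2.4,0,0,0,0,255,0.05,-3.8,0,0,0,0,255,0.05,-5.2,0,0,0,0,255,0.1,-6.6,0,0,0,0,255,0.1,-8,0,0,0,0,255,0.1,-9.4,0,0,0,0,255,0.1,-10.8,0,0,0,0,255,0.1,-12,0,0,0,0,255,0.1,-13,0,0,0,0],
)

```text
time: 9.4
position: [0.554, -0.0501, 0.0067]
ee_rot: [-0.002, 1.0, -0.015, -0.004]
force: [-0.5, -0.6, 0.2]
finger_gap: -0.0001
```

```bash
python3 st.py; python3 side.py s7;python3 look.py s7b 0
```

```text
9.4 [ 0.554  -0.0501  0.0067] toolx [ 1.    -0.03  -0.009] tooly [-0.03  -1.    -0.003] z [-0.009  0.003 -1.   ] F [-0.5 -0.6  0.2] gap -0.0001 [-0.22  0.38  1.89  0.    0.88  1.38]
354 ((555.9063110351562, -13.2901611328125), (66.63091278076172, 35.412723541259766), 88.80572509765625) [[537.5, -46.20000076293945], [572.9000244140625, -47.0], [574.2999877929688, 19.600000381469727], [538.9000244140625, 20.399999618530273]]
rail frame -15.9 -64.4
200 ((548.5665283203125, -8.352642059326172), (52.42894744873047, 24.561267852783203), 87.83895874023438) [[535.2999877929688, -34.099998474121094], [559.7999877929688, -35.0], [561.7999877929688, 17.399999618530273], [537.2999877929688, 18.299999237060547]]
rail frame -23.4 -59.7
```

View pics/s7.png

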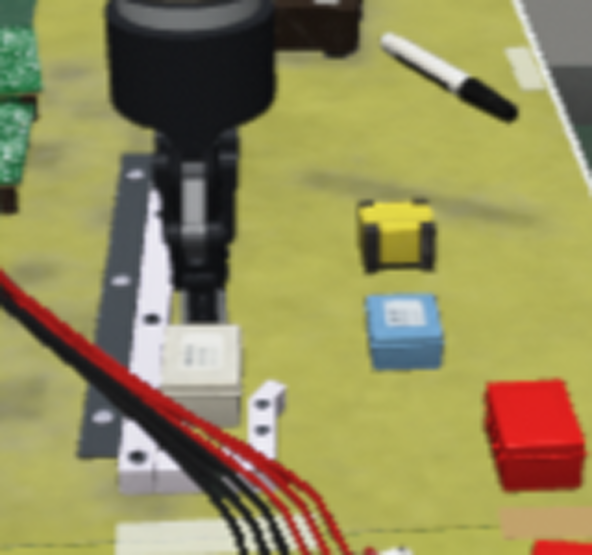

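View pics/s7b.png

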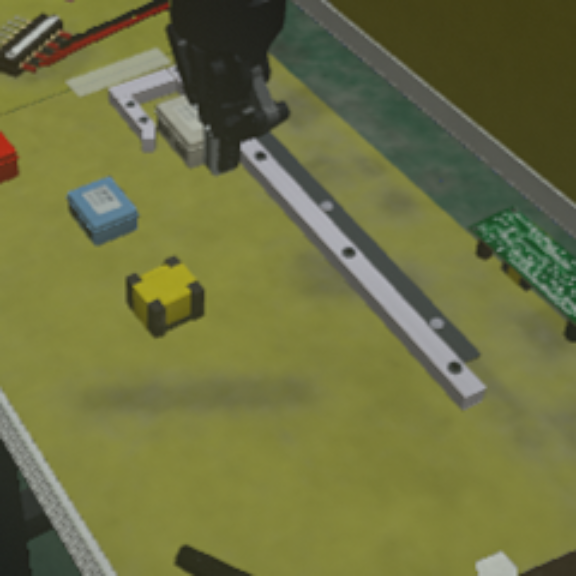

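The module is entering the pocket mouth on the rail, so I'll push slowly for the last ~33 mm.

Call:
jog_arm(
  increments=[255,0,-0.6,0,0,0,0,255,0,-1.2,0,0,0,0,255,0,-1.7,0,0,0,0,255,0,-2.1,0,0,0,0,255,0,-2.4,0,0,0,0,255,0,-2.6,0,0,0,0,255,0,-2.75,0,0,0,0,255,0,-2.9,0,0,0,0,255,0,-3.0,0,0,0,0,255,0,-3.1,0,0,0,0],
)

```text
time: 10.5
position: [0.5549, -0.0189, 0.0068]
ee_rot: [-0.002, 1.0, -0.015, -0.004]
force: [0.1, -1.3, 0.5]
finger_gap: -0.0001
```

```bash
python3 st.py
```

```text
10.5 [ 0.5549 -0.0189  0.0068] toolx [ 1.    -0.029 -0.009] tooly [-0.029 -1.    -0.003] z [-0.009  0.004 -1.   ] F [ 0.1 -1.3  0.5] gap -0.0001 [-0.16  0.37  1.9   0.    0.88  1.44]
```

Call:
jog_arm(
  increments=[255,0,-0.1,0,0,0,0,255,0,-0.15,0,0,0,0,255,0,-0.2,0,0,0,0,255,0,-0.25,0,0,0,0,255,0,-0.3,0,0,0,0,255,0,-0.35,0,0,0,0,255,0,-0.4,0,0,0,0,255,0,-0.4,0,0,0,0,255,0,-0.4,0,0,0,0,255,0,-0.4,0,0,0,0],
)

```text
time: 11.5
position: [0.5549, -0.0155, 0.0068]
ee_rot: [-0.001, 1.0, -0.015, -0.005]
force: [-1.2, -5.2, 1.2]
finger_gap: -0.0003
```

```bash
python3 st.py; python3 side.py s8;python3 look.py s8b 0
```

```text
11.5 [ 0.5549 -0.0155  0.0068] toolx [ 1.    -0.029 -0.009] tooly [-0.029 -1.    -0.003] z [-0.009  0.003 -1.   ] F [-1.2 -5.2  1.2] gap -0.0003 [-0.16  0.37  1.9   0.    0.88  1.44]
308 ((556.381103515625, 20.001277923583984), (65.58717346191406, 34.97443389892578), 88.80575561523438) [[538.2000122070312, -12.399999618530273], [573.2000122070312, -13.100000381469727], [574.5, 52.400001525878906], [539.5999755859375, 53.20000076293945]]
rail frame -16.6 -31.1
180 ((546.1848754882812, 25.495431900024414), (51.9305305480957, 21.84195327758789), 72.19853973388672) [[527.7999877929688, 4.099999904632568], [548.5999755859375, -2.5999999046325684], [564.5, 46.900001525878906], [543.7000122070312, 53.599998474121094]]
rail frame -27.0 -25.9
```

View pics/s8b.png

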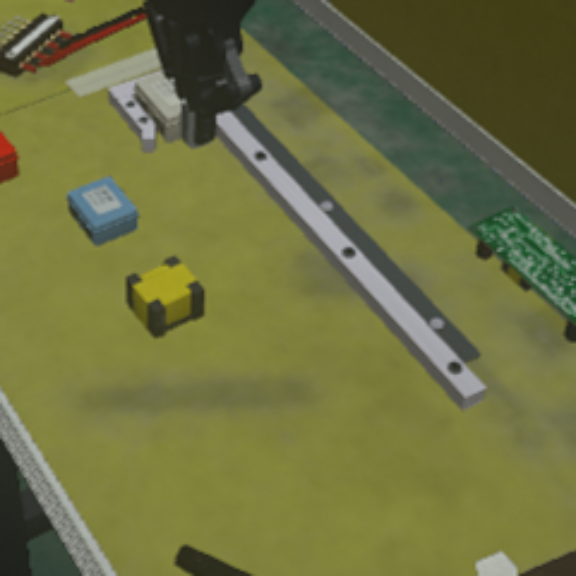

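Call:
jog_arm(
  increments=[255,0,-0.1,0,0,0,0,255,0,-0.15,0,0,0,0,255,0,-0.2,0,0,0,0,255,0,-0.25,0,0,0,0,255,0,-0.25,0,0,0,0,255,0,-0.25,0,0,0,0,255,0,-0.25,0,0,0,0,255,0,-0.25,0,0,0,0,255,0,-0.25,0,0,0,0,255,0,-0.25,0,0,0,0],
)

```text
time: 12.6
position: [0.5549, -0.0153, 0.0071]
ee_rot: [0.001, 1.0, -0.014, -0.005]
force: [-2.3, -9.9, 2.1]
finger_gap: 0.0002
```

```bash
python3 st.py
```

```text
12.6 [ 0.5549 -0.0153  0.0071] toolx [ 1.    -0.028 -0.009] tooly [-0.028 -1.     0.001] z [-0.009 -0.001 -1.   ] F [-2.3 -9.9  2.1] gap 0.0002 [-0.15  0.37  1.9  -0.    0.88  1.45]
```

The module is jammed firmly against the end stop: 10 N and no further motion. I'll retreat straight back, then up and clear.

Call:
jog_arm(
  increments=[255,0,0.5,0,0,0,0,255,0,1.5,0,0,0,0,255,0,3,0,0,0,0,255,0,4.5,0,0,0,0,255,0,6,-2,0,0,0,255,0,8,-6,0,0,0,255,0,11,-10,0,0,0,255,0,15,-14,0,0,0,255,-2,18,-18,0,0,0,255,-4,20,-20,0,0,0],
)

```text
time: 13.6
position: [0.512, -0.2169, 0.2111]
ee_rot: [0.002, 1.0, -0.014, -0.002]
force: [0.2, -0.5, -0.6]
finger_gap: -0.0003
```

```bash
python3 st.py; python3 - <<'E'
from station import vision
from h import *
for n,b in (("scene",(180,420,270,510)),("side",(160,310,220,380))):
    p,d=vision.read_camera(n); c=vision.camera_params(n); W=cloud(c,d); hsv=cv2.cvtColor(p,cv2.COLOR_BGR2HSV)
    cv2.imwrite(f"pics/f_{n}.png",cv2.resize(p[b[0]:b[1],b[2]:b[3]],None,fx=3.7 if n=="side" else 2.4,fy=3.7 if n=="side" else 2.4,interpolation=cv2.INTER_CUBIC))
    def box(nm,x0,x1,y0,y1,z,sat=False):
        m=(abs(W[...,2]-z)<.003)&(W[...,0]>x0)&(W[...,0]<x1)&(W[...,1]>y0)&(W[...,1]<y1)
        v,u=np.nonzero(m); Q=np.array([ray(c,a,e,z)[:2] for a,e in zip(u,v)])*1000
        r=cv2.minAreaRect(Q.astype(np.float32)); print(n,nm,len(Q),np.round(r[0],1),np.round(r[1],1),round(r[2],1))
        print('    ',cv2.boxPoints(r).round(1).tolist())
    box("cream",.5,.6,-.06,.07,.026)
    box("trafo",.41,.49,-.18,-.1,.026); box("blue",.41,.49,-.09,0,.021)
E
```

```text
13.6 [ 0.512  -0.2169  0.2111] toolx [ 1.    -0.029 -0.005] tooly [-0.029 -1.     0.003] z [-0.005 -0.003 -1.   ] F [ 0.2 -0.5 -0.6] gap -0.0003 [-0.52  0.09  1.79 -0.01  1.26  1.08]
scene cream 379 [552.5  23.1] [55.1 37.2] 87.6
     [[532.7999877929688, -3.700000047683716], [569.9000244140625, -5.199999809265137], [572.2000122070312, 49.79999923706055], [535.0999755859375, 51.400001525878906]]
scene trafo 419 [ 450.2 -141.7] [39.2 37.8] 2.3
     [[429.79998779296875, -123.69999694824219], [431.29998779296875, -161.39999389648438], [470.5, -159.8000030517578], [469.0, -122.0999984741211]]
scene blue 369 [454.7 -49.8] [43.2 34.5] 88.9
     [[437.0, -71.0], [471.5, -71.69999694824219], [472.3999938964844, -28.5], [437.8999938964844, -27.799999237060547]]
side cream 309 [556.5  27.8] [55.6 35. ] 88.8
     [[538.5, 0.30000001192092896], [573.4000244140625, -0.4000000059604645], [574.5999755859375, 55.20000076293945], [539.5999755859375, 56.0]]
side trafo 168 [ 453.9 -138.9] [37.4 38.1] 1.0
     [[434.8999938964844, -120.19999694824219], [435.5, -158.1999969482422], [472.8999938964844, -157.60000610351562], [472.20001220703125, -119.5]]
side blue 223 [458.4 -44.1] [44.9 33. ] 89.6
     [[441.79998779296875, -66.4000015258789], [474.70001220703125, -66.5999984741211], [475.0, -21.799999237060547], [442.1000061035156, -21.5]]
```

```bash
python3 -c "
import cv2,numpy as np
a=cv2.imread('pics/f_scene.png')[100:400,50:450];b=cv2.imread('pics/f_side.png')[:,50:400]
a=cv2.resize(a,(440,330));b=cv2.resize(b,(350,555));o=np.zeros((555,790,3),np.uint8);o[:330,:440]=a;o[:,440:790]=b;cv2.imwrite('pics/f.png',o)"
```

```text
(no output)
```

View pics/f_scene.png

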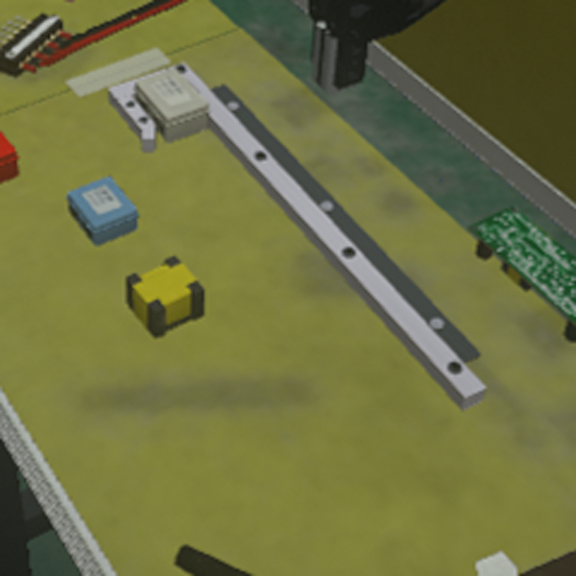

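View pics/f_side.png

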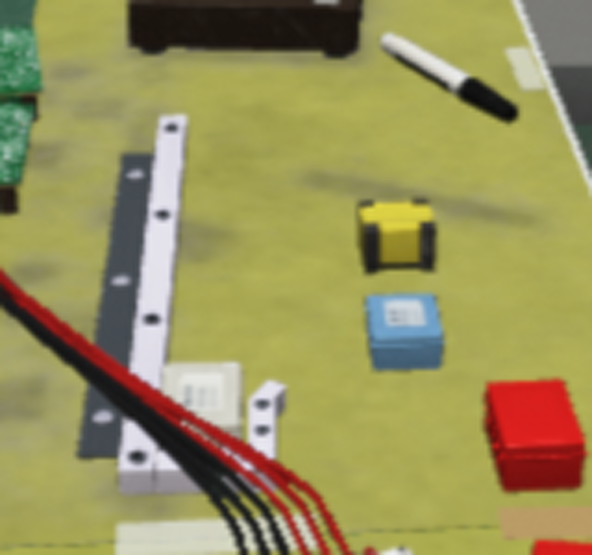

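The side view puts the module within 1 mm of home, but the scene view reads about 2 mm off the rail. I'll check with the wrist camera.

```bash
python3 - <<'E'
from station import vision
from h import *
c=vision.camera_params("wrist"); p,d=vision.read_camera("wrist"); cv2.imwrite("pics/w1.png",p); print(c)
E
```

```text
{'fx': 371.64829954431775, 'fy': 371.64829954431775, 'cx': 322.2166755790119, 'cy': 238.13507927158795, 'origin': array([ 0.58557306, -0.22095153,  0.35535348]), 'orientation': array([-0.10680995, -0.68724463,  0.71090532,  0.10440344])}
```

View pics/w1.png

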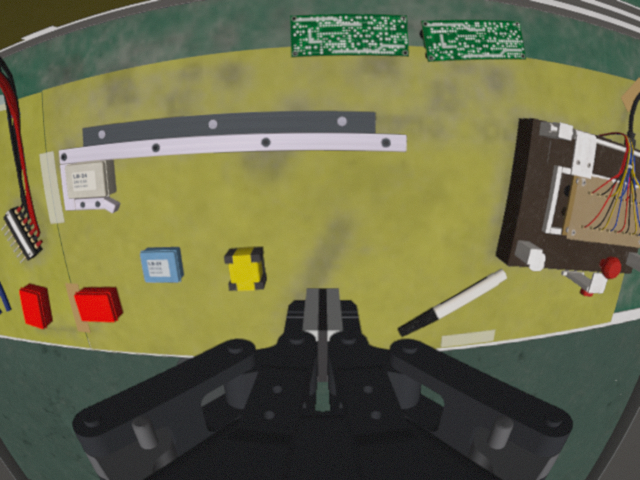

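Call:
jog_arm(
  increments=[255,-1,-2,0,0,0,0,255,-2,-5,0,0,0,0,255,-2.5,-8,0,0,0,0,255,-2.5,-11,0,0,0,0,255,-2.5,-14,0,0,0,0,255,-2.5,-17,0,0,0,0,255,-2.5,-19,0,0,0,0,255,-2.5,-20,0,0,0,0,255,-2.5,-20,0,0,0,0,255,-2.5,-20,0,0,0,0],
)

```text
time: 14.75
position: [0.4929, -0.0163, 0.2092]
ee_rot: [0.002, 1.0, -0.016, -0.003]
force: [0.2, -0.0, 1.1]
finger_gap: 0.0003
```

```bash
python3 st.py; python3 - <<'E'
from station import vision
from h import *
c=vision.camera_params("wrist"); p,d=vision.read_camera("wrist"); cv2.imwrite("pics/w2.png",p); np.save("w2.npy",d); print(c)
E
```

```text
14.75 [ 0.4929 -0.0163  0.2092] toolx [ 0.999 -0.031 -0.005] tooly [-0.031 -0.999  0.004] z [-0.005 -0.004 -1.   ] F [ 0.2 -0.   1.1] gap 0.0003 [-0.17 -0.04  1.94 -0.    1.25  1.43]
{'fx': 371.64829954431775, 'fy': 371.64829954431775, 'cx': 322.2166755790119, 'cy': 238.13507927158795, 'origin': array([ 0.56700158, -0.01845491,  0.35077649]), 'orientation': array([-0.10714365, -0.68765594,  0.71008116,  0.10693131])}
```

View pics/w2.png

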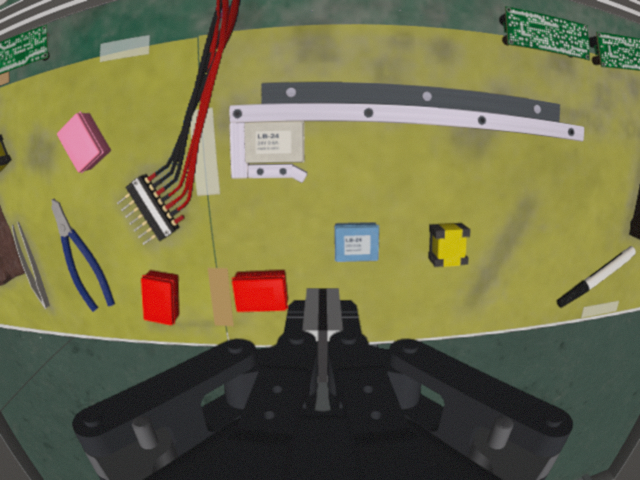

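```bash
python3 -c "
import cv2
p=cv2.imread('pics/w2.png')[90:200,210:330];cv2.imwrite('pics/w2c.png',cv2.resize(p,None,fx=5,fy=5,interpolation=cv2.INTER_NEAREST))"
```

```text
(no output)
```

View pics/w2c.png

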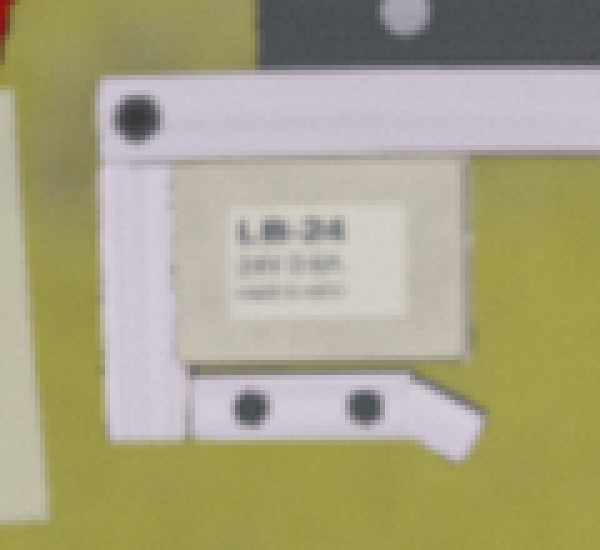

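Seen nearly straight down, the crop shows the module's long side on the rail face (row ≈155). Its end is on the end stop (column ≈172), and the only visible gap is at the front lip. I'll hand it in.

```bash
python3 -c "
from station import robot,sense
print(sense()['force'],sense()['joint_vel'].round(3)); print(robot.finish_job())"
```

```text
[-0.41036324  0.01388745  0.32163779] [-0.011 -0.003 -0.005  0.001 -0.     0.001]
the job is handed in; nothing more can be done
None
```

I pushed the cream module about 90 mm flat onto the rail with the two part-open fingers. Then I slid it about 260 mm along the rail with the fingers shut until it stopped in the pocket corner. It held against a push of about 10 N, and I retreated and handed the job in at about 15 s.

**Module position:** The side camera puts it within about 1 mm of the rail. The wrist view from above shows no gap at the rail or the end stop. The scene camera disagreed slightly, reading about 2 mm off the rail. That is near its calibration and pixel error, and still inside the 3.5 mm limit. Its average with the side camera is about 1 mm from the home point.

**Bystanders:** The transformer and blue module read within about 2 mm of their first positions in the scene camera and were never touched. The arm ended clear of everything.

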